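Fit and lock the stirrer shaft in the tilted mixer stand

TASK

Take the long slim shaft with the square head out of the rack and thread it, tip first, down through the upper and then the lower bearing hole of the tilted mixer stand until its collar sits flat on the upper plate; lower it in rather than letting it drop. Then slide the stand's bolt fully home over the collar to lock it. Leave the thick round-headed plunger in the rack and do not disturb the other things on the bench.

Things in the scene. Friction and masses are not known exactly. Their poses are not given: they have to be found in the camera images.
- shaft: Loose steel shaft, 0.33 kg: rod 14 mm dia, 120 mm long below a round collar (40 mm dia, 6 mm thick); above it a square head 20 x 20 mm, 46 mm tall. Origin on the axis at the collar's underside; z along the axis to the head (head z 6 to 52 mm, tip z -120), x and y square to the head's flats. Starts hanging by its collar, head up, turned any way, in either rack hole.
- shaft_tip (a point): Centre of the shaft's lower end, 120 mm below the collar's underside on its axis; the last 9 mm of the rod taper to 6 mm dia. Axes as the shaft.
- plunger: A second steel part hanging in the other rack hole, to be left there: thicker rod 22 mm dia, only 75 mm long, below the same 40 x 6 mm collar, with a round head 32 mm dia, 46 mm tall. Origin at the collar's underside, z up.
- rack: Fixed grey plastic rack: top plate 80 x 220 x 12 mm, its top at 140 mm height, on two end legs over a foot plate 90 x 220 mm, 10 mm thick. Two 25 mm through holes at y = -60 and +60 mm of its own frame. Origin at the centre of its underside, z up.
- stand: The white mixer stand, fixed, placed and turned differently each time: base plate 160 x 200 x 16 mm, a low drive housing on its -y side, and two posts that carry the tilted bearing block. Origin on the table below the upper hole's mouth, z up.
- bearings: Tilted aluminium block of the stand: upper and lower plate, holes on one axis. Origin: centre of the upper hole's mouth on the upper plate's top face, 140 mm over the table. z: out of the holes, upward, leaning 30 deg from vertical, roughly to the robot (shaft goes in along -z); y level, to the bolt; x away from the robot and up. Upper plate x -40..40, y -55..125, z -12..0 mm.
- upper_hole (a point): Same point and axes as bearings. The hole is 17 mm dia, straight through the 12 mm plate, with a 3 mm chamfered mouth.
- lower_hole (a point): Centre of the lower hole's mouth (also 17 mm, 3 mm chamfer, through 12 mm) on the lower plate's top face, 65 mm below the upper mouth along the same axis; axes as bearings. Lower plate x -35..35, y -52..52 mm; side cheeks at y = -47 and +47 mm join the two plates, open at the other two sides.
- bolt (a joint): Sliding bolt on the upper plate, in m: 0 drawn back, 0.040 fully home (stop); moves along -y of bearings, stays where left, 2 N to push. Flat tongue 28 mm wide, 6 mm thick, at z 8..14 mm, passing over the seated collar; inner end 55 mm from the holes' axis at 0, 15 mm at 0.040 (clear of the head). Starts 0 to 0.010, clear of the collar. An unseated shaft blocks it.
- bolt_post (a point): Round post on the bolt to push or pinch, 14 mm dia, standing along z of bearings from z = 14 to 50 mm. This point: on its axis at z = 32 mm, x = 0, y = 107 mm minus the value of bolt. Fixed guide rails beside the bolt (x 15 to 25 mm either side, y 64 to 120 mm) rise to z = 17 mm. Axes as bearings.
- reagent: Bystander: amber glass jar, 60 mm wide, 130 mm tall. Origin at the centre of its underside.
- beaker: Bystander: glass beaker, 66 mm wide, 85 mm tall. Origin at the centre of its underside.
- dish: Bystander: white ceramic dish, 90 mm wide, 18 mm tall. Origin at the centre of its underside.
- weight: Bystander: brass weight, 44 mm wide, 64 mm tall. Origin at the centre of its underside.
- flask: Bystander: white plastic bottle, 64 mm wide, 150 mm tall. Origin at the centre of its underside.
- spanner: Bystander: spanner lying flat, 150 mm long along its x, origin at its middle.
- swab: Bystander: brush lying flat, 160 mm long along its x, origin at its middle.
Things that resemble listed ones, but are neither listed nor needed, are in the scene too. Leave any green or purple look-alike of the shaft alone.

How it is judged:
By the outcome, as a careful person would: the job done as asked, in the order asked, and still so for the second after the job is handed in, with the robot touching nothing.
It also fails if it takes over 58 s, if anything falls off the work surface, if the arm or the gripper's body presses on something with over 40 N, if the wrist force passes 120 N, or if a joint passes its speed limit or range.

ROBOT

A 7-joint arm with a two-finger parallel gripper is mounted at the origin on the work surface. World frame = base frame: x ahead of the robot, y to its left, z up, the work surface at z = 0. Lengths are in m, angles in rad, forces in N, time in s.
With the tool pointing down it reaches from about 0.4 to 0.925 m from the base axis. Payload 5.6 kg.
Tool frame: the origin (TCP) lies midway between the tips of the shut fingers; the grasp point (between the pads) lies 19 mm behind it; z points along the fingers, y is the line along which they close (so a half turn about z gives the same grasp; the last joint's range is limited). The gripper opens to 85 mm and grips with 20 to 120 N. Pads are 22 mm wide; open, the fingers measure 114 mm over their backs; the gripper's body (76 mm by 85 mm) begins 54 mm behind the grasp point. The pads swing forward as they close: fully open they stand 13 mm farther back than shut.
Start: joints at [-1.314, 0.468, -0.012, 1.603, 0.006, 1.071, -0.056], TCP at [0.192, 0.621, 0.231] pointing down, gripper open.
Joint ranges: [-2.53, 2.53], [-0.31, 2.02], [-1.57, 1.55], [0.28, 2.44], [-1.29, 4.43], [0.15, 1.84], [-2.92, 2.92]. Speed limits (rad/s): [2.57, 2.57, 3.14, 3.14, 3.14, 3.14, 3.14].

INTERFACE

Orientations are given as a unit quaternion [x, y, z, w].
In Python, from workcell import env, imaging gives the robot as it stands.
- The arm moves only by the shell command python3 -m pendant 'ROWS' [OPENING] [FORCE]. ROWS is JSON, one flat list of numbers, 6 for each row, row after row: the shift along the world's x, y, z in cm, then the turn, a rotation vector about the world's x, y, z in degrees. A call has exactly 8 rows; each row is the pose to reach, as a shift and turn from the pose commanded when the call began; what a row does not reach only later rows make up. A row lasts 1/12 s, in which the tool goes at most 41.7 mm and 7.16 degrees, less where a joint would pass 70% of its speed; a pose out of reach is approached as far as the arm can. A call with a gripper value outside its range is refused whole. OPENING is the closure, from 0 (fully open) to 1 (shut), set as the call begins (- or left out, the last holds). The fingers move at their own pace and stop on an object; FORCE is the grip in N (left out, the last holds). Time passes only in rows, so rows that repeat a pose let the fingers close, or fill a call up. It gives the time, the measured TCP pose, the force, the opening and the grip force at its end, in the units of the state.
- env.get_state(): the state, without advancing time (a new reading comes with each control period).
- imaging.camera(name): name is "scene" or "top"; returns the picture (384x512x3 uint8, red, green, blue); there is no depth.
- imaging.camera_model(name): a dict with "fx", "fy", "cx", "cy" (pixels), "origin" and "rotation" of the camera in the world. Camera axes: x right, y down, z forward; pixel columns grow to the right and rows downward; lengths in m; the calibration is good to about 2 mm. A picture is of the moment at which its call begins. camera_model takes no time and is no camera call.
- env.close_job(): hands the job in; it is judged then, once.
The state is a dict: "t": time; "joints": joint angles; "joint_velocities": joint speeds; "effort": joint torques, N m; "tcp_pos": TCP position; "ee_rot": TCP orientation; "ft_force": force on the tool from outside, world axes, zero at the start; "torque": the same for the moment, N m; "opening": finger opening in m; "gripper_force": force on a finger pad.
Only numpy, scipy, OpenCV 4.12 (cv2) and the standard library are available. Lean on these libraries where they do the work, as an engineer would, in place of code of your own. Each camera call takes 0.05 s, during which the arm holds its last target. There are 200 camera calls.

## Working session

There is one attempt and no reset: what is moved stays moved. The work goes in short steps, Python scripts to look and compute and a shell command to move; the robot and the scene stay as the last step left them, time stands still between calls to the robot, and variables do not carry over. Pictures are saved under pics/ and viewed, at most 10 in all, crops included, and the job is handed in when it is done.

```bash
ls; mkdir -p pics; python3 - <<'E'
from workcell import env, imaging
import cv2
s=env.get_state(); print(s)
for n in("scene","top"):
    cv2.imwrite(f"pics/{n}0.png",imaging.camera(n)[:,:,::-1]); print(imaging.camera_model(n))
E
```

```text
pics
{'t': 0.0, 'joints': array([-1.31403562,  0.46840672, -0.01161512,  1.60365629,  0.00600741,
        1.07143534, -0.05628218]), 'joint_velocities': array([-0.00180321,  0.00055737, -0.00015903, -0.00203309,  0.00084476,
        0.00296868,  0.00090537]), 'effort': array([-3.58811785e-04, -5.32376647e+01,  2.14324496e-02, -2.51311702e+01,
        1.14580197e-02,  7.60936586e-03,  3.30908779e-05]), 'tcp_pos': array([0.1918275 , 0.62043317, 0.23030567]), 'ee_rot': array([ 1.49335308e-01,  9.88786170e-01, -9.32555351e-04, -7.51454810e-05]), 'ft_force': array([ 0.25468342,  0.01471233, -0.12406977]), 'torque': array([0.00913224, 0.02154277, 0.00780112]), 'gripper_force': 0.0, 'opening': 0.08534268393013487}
{'fx': 385.50835318766974, 'fy': 385.50835318766974, 'cx': 257.94297163129505, 'cy': 191.53443962424643, 'origin': array([1.15787019, 0.32105045, 0.76449647]), 'rotation': array([ 0.48229082,  0.78068785, -0.34430591, -0.19843256])}
{'fx': 402.52949400478815, 'fy': 402.52949400478815, 'cx': 265.93834511232615, 'cy': 198.80194334593202, 'origin': array([ 0.42654972, -0.00682288,  1.33938957]), 'rotation': array([-0.69895351,  0.71263674, -0.04338781,  0.0415977 ])}
```

View pics/scene0.png

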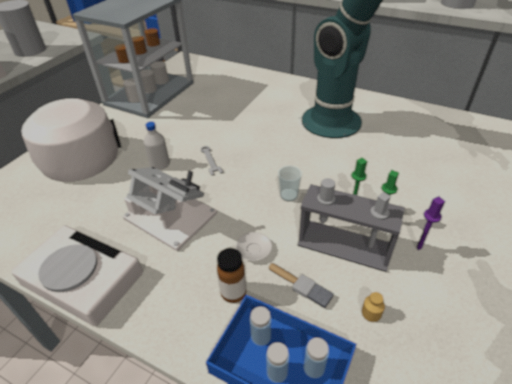

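View pics/top0.png

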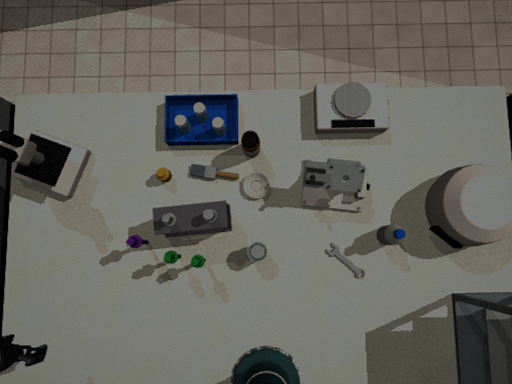

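Scene: the stand is at about (165,205) with its post near (190,183), and the rack is at (350,225). Candidates for the shaft are the grey rack parts at scene (327,190) and (381,203), which are top (208,215) and (168,219). The look-alikes are green at (360,168) and (391,182), and purple at (432,212). It must be one of the grey pair, so I'll check them in a close crop.

```bash
python3 - <<'E'
import cv2,numpy as np
s=cv2.imread("pics/scene0.png");t=cv2.imread("pics/top0.png")
R=lambda im,x0,y0,w,h:cv2.resize(im[y0:y0+h,x0:x0+w],(400,300),interpolation=cv2.INTER_CUBIC)
m=np.vstack([np.hstack([R(s,290,170,120,90),R(t,150,190,84,63)]),np.hstack([R(s,112,155,112,84),R(t,292,149,84,63)])])
cv2.imwrite("pics/crop0.png",np.clip(m*1.3,0,255).astype(np.uint8))
E
```

```text
(no output)
```

View pics/crop0.png

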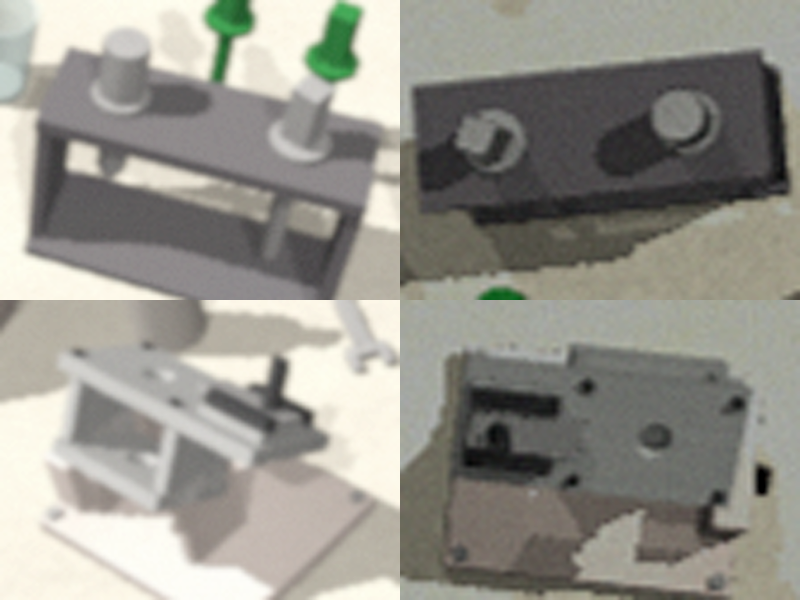

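The scene crop shows a square head with a long rod at (381,203), which is top (168,219), so that is the shaft. The part at scene (327,190) has a round head and a short thick rod, so it's the plunger. The stand's upper plate shows its hole at about top (345.6,178) and scene (157,175), with four dark screws around it.

```bash
cat > h.py <<'E'
import numpy as np,cv2
from workcell import env,imaging
from scipy.spatial.transform import Rotation as R
from scipy.optimize import least_squares
C={n:imaging.camera_model(n) for n in("scene","top")}
def ray(n,p):
    c=C[n];d=R.from_quat(c["rotation"]).apply([(p[0]-c["cx"])/c["fx"],(p[1]-c["cy"])/c["fy"],1]);return c["origin"],d/np.linalg.norm(d)
def onz(n,p,z):
    o,d=ray(n,p);return o+d*(z-o[2])/d[2]
def proj(n,X):
    c=C[n];v=R.from_quat(c["rotation"]).inv().apply(np.atleast_2d(X)-c["origin"])
    return np.c_[c["fx"]*v[:,0]/v[:,2]+c["cx"],c["fy"]*v[:,1]/v[:,2]+c["cy"]]
def tri(p,q):
    (a,u),(b,v)=ray("scene",p),ray("top",q);s=np.linalg.lstsq(np.c_[u,-v],b-a,rcond=None)[0]
    return (a+s[0]*u+b+s[1]*v)/2,np.linalg.norm(a+s[0]*u-b-s[1]*v)
def blob(g,p,r,dark=True):   # weighted centroid of dark/bright spot
    x,y=np.round(p).astype(int);w=g[y-r:y+r+1,x-r:x+r+1].astype(float)
    w=np.median(w)-w if dark else w-np.median(w);w=np.clip(w-.35*w.max(),0,None)
    Y,X=np.mgrid[y-r:y+r+1,x-r:x+r+1];return np.array([(w*X).sum(),(w*Y).sum()])/w.sum()
def Rb(psi): # bearings axes as columns, psi=heading of horizontal x
    h=np.array([np.cos(psi),np.sin(psi),0]);z=np.array([0,0,1.]);c,s=np.cos(np.pi/6),.5
    Z=c*z-s*h;Xa=c*h+s*z;return np.c_[Xa,np.cross(Z,Xa),Z]
E
python3 - <<'E'
from h import *
t=cv2.imread("pics/top0.png",0);s=cv2.imread("pics/scene0.png",0)
cp=lambda u,v,x0,y0,k:np.array([u*k-.5+x0,v*k-.5+y0])
guess=[cp(u-400,v-300,292,149,.21) for u,v in[(587,386),(737,404),(571,480),(718,497),(655,437)]]
pts=np.array([blob(t,g,3) for g in guess]);print(pts.round(2))
for p in pts:print(onz("top",p,.14).round(4))
# least squares: hole xy, yaw, screw x offset
def res(q):
    B=Rb(q[2]);L=np.array([[q[3],q[4],0],[q[3],-q[4],0],[-q[3],q[4],0],[-q[3],-q[4],0],[0,0,0]])
    return (proj("top",L@B.T+[q[0],q[1],.14])-pts).ravel()
o=onz("top",pts[4],.14)
r=least_squares(res,[o[0],o[1],0,.03,.047]);print("fit",r.x.round(4),np.degrees(r.x[2]),r.fun.round(2))
B=Rb(r.x[2]);H=np.array([r.x[0],r.x[1],.14])
print("hole in scene",proj("scene",H)," corners",proj("scene",H+np.array([[-40,-55,0],[40,-55,0],[-40,125,0],[40,125,0],[0,107,50],[0,107,14]])*1e-3@B.T).round(1).tolist())
sh=cp(157-0,373-300,112,155,.28);print("scene hole seen",sh,tri(sh,pts[4]))
post=cp(97,133,292,149,.21);print("post top pixel",post,"pred q=0", proj("top",H+np.array([[0,107,50],[0,107,14]])*1e-3@B.T).round(1).tolist())
# shaft
col=cp(97,140,150,190,.21);print("collar",onz("top",col,.146))
for n,a,b in(("plunger",cp(680,115,0,0,1),0),):print("plunger head",onz("top",cp(680-400,115,150,190,.21),.192))
print("shaft head",onz("top",cp(80,133,150,190,.21),.192))
# scene collar
print("scene collar",onz("scene",cp(301,140,290,170,.3),.146),"scene head top",onz("scene",cp(316,88,290,170,.3),.192))
# big crop of head for yaw
I=cv2.imread("pics/top0.png");J=cv2.imread("pics/scene0.png")
f=lambda im,x,y:cv2.resize(im[y-12:y+13,x-12:x+13],(400,400),interpolation=cv2.INTER_CUBIC)
cv2.imwrite("pics/head.png",np.clip(1.3*np.hstack([f(I,169,219),f(J,382,204)]),0,255))
E
```

```text
[[330.82 166.82]
 [362.13 170.46]
 [327.51 186.62]
 [357.28 191.08]
 [346.62 178.02]]
[ 0.6653 -0.2098  0.14  ]
[ 0.6522 -0.3042  0.14  ]
[ 0.6048 -0.1975  0.14  ]
[ 0.5896 -0.2865  0.14  ]
[ 0.63   -0.2562  0.14  ]
fit [ 0.628  -0.2508 -0.1513  0.0327  0.0464] -8.669574894298023 [ 0.7  -0.35  0.26  0.03  0.18  0.07  0.64 -0.42 -1.77  0.66]
hole in scene [[156.82902853 174.9379815 ]]  corners [[153.6, 166.0], [129.5, 168.2], [204.4, 192.3], [182.1, 196.7], [192.7, 172.0], [189.4, 186.1]]
scene hole seen [155.46 174.94] (array([ 0.62943842, -0.25544794,  0.13946119]), np.float64(0.0020827538703600814))
post top pixel [311.87 176.43] pred q=0 [[310.3, 179.8], [309.8, 175.6]]
collar [0.51616749 0.27493384 0.146     ]
plunger head [0.52561425 0.15443838 0.192     ]
shaft head [0.51711292 0.27429628 0.192     ]
scene collar [0.51798115 0.27901236 0.146     ] scene head top [0.51605797 0.27915344 0.192     ][ WARN:0@1.384] global loadsave.cpp:1063 imwrite_ Unsupported depth image for selected encoder is fallbacked to CV_8U.
```

View pics/head.png

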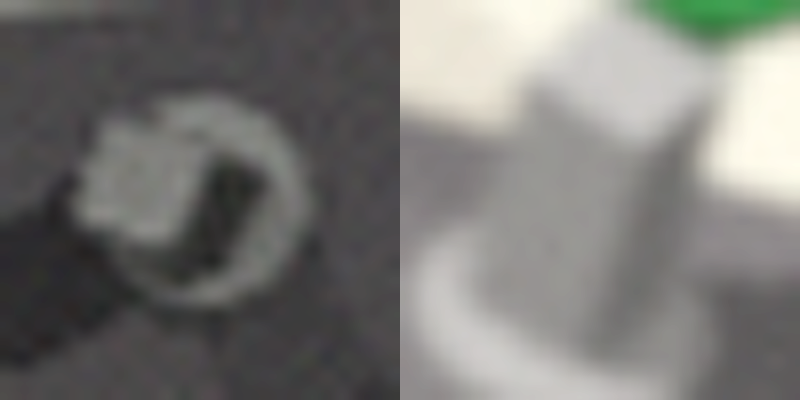

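The head in the top crop is a square with corners near (115,115), (210,145), (165,245) and (75,212), so its edges are turned about 19°, close to the present tool angle. The collar circle is centred at (208,200). The hole estimate differs by about 5 mm between methods, so I'll look closer at the plate.

```bash
python3 - <<'E'
from h import *
ims=[imaging.camera("top")[:,:,::-1].astype(float) for _ in range(12)];np.save("t.npy",np.mean(ims,0))
im2=[imaging.camera("scene")[:,:,::-1].astype(float) for _ in range(12)];np.save("s.npy",np.mean(im2,0))
t=np.load("t.npy");s=np.load("s.npy")
f=lambda im,x0,y0:cv2.resize(np.clip(1.4*im[y0:y0+42,x0:x0+80],0,255).astype(np.uint8),(800,420),interpolation=cv2.INTER_CUBIC)
a=f(t,299,158);b=f(s,120,160)
cv2.imwrite("pics/plate.png",cv2.resize(np.vstack([a,b[:,:]]),(560,588)))
E
```

```text
(no output)
```

View pics/plate.png

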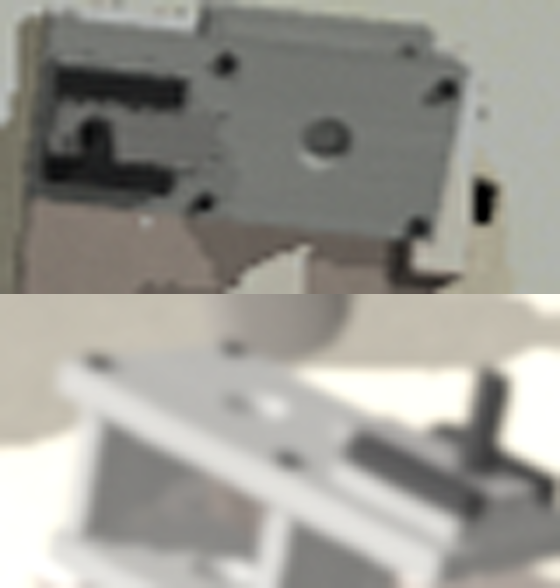

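In the top crop the screws are at (225,64), (447,87), (204,202) and (419,228), and the hole is at (327,140). In the scene crop the hole is at (256,405) and the screws are at (97,361), (233,347) and (290,459). Next is a joint fit over both views.

```bash
python3 - <<'E'
from h import *
T=np.array([[225,64],[447,87],[204,202],[419,228],[327,140]])/7+[298.5,157.5]
S=np.array([[97,361-294],[233,347-294],[290,459-294],[256,405-294]])/7+[119.5,159.5]
def L(q):return np.array([[q[3],q[4],q[5]],[q[3],-q[4],q[5]],[-q[3],q[4],q[5]],[-q[3],-q[4],q[5]],[0,0,0]])
def res(q,full=True):
    W=L(q)@Rb(q[2]).T+[q[0],q[1],.14]
    return np.r_[(proj("top",W)-T).ravel(),(proj("scene",W[[1,3,0,4]])-S).ravel(),(q[5]-.002)*500]
r=least_squares(res,[.63,-.253,-.15,.033,.046,.002],loss="soft_l1")
print(r.x.round(4),np.degrees(r.x[2]),res(r.x).round(2))
print(onz("top",T[4],.14),onz("scene",S[3],.14),tri(S[3],T[4]))
B=Rb(r.x[2]);H=np.r_[r.x[:2],.14];print(B.round(4).tolist())
np.savez("pose.npz",B=B,H=H,psi=r.x[2])
# check base-plate/post: post ends
print("post q=0",proj("top",H+np.array([[0,107,50],[0,107,14]])*1e-3@B.T).round(1).tolist(),"seen top ~",95/7+298.5,130/7+157.5)
# head yaw from corners (crop scale16, origin 157,207)
c=np.array([[115,115],[212,145],[165,245],[75,212]])/16+[156.5,206.5]
P=np.array([onz("top",p,.192) for p in c]);print("head ctr",P.mean(0),[ (np.linalg.norm(P[i-1]-P[i])*1e3).round(1) for i in range(4)])
e=P[1]-P[0]+P[2]-P[3];f=P[3]-P[0]+P[2]-P[1];print("edge angles from y:",np.degrees(np.arctan2(e[0],e[1]))%90,np.degrees(np.arctan2(f[0],f[1]))%90)
print("collar",onz("top",np.array([208,200])/16+[156.5,206.5],.146))
E
```

```text
[ 0.6302 -0.2506 -0.1296  0.0322  0.0473  0.0021] -7.427795143194981 [ 0.29 -0.22  0.17 -0.07 -0.08  0.07  0.15 -0.26 -0.45  0.49  0.12  0.01
 -0.18  0.   -0.12 -0.04  0.27  0.1   0.07]
[ 0.63164741 -0.25202746  0.14      ] [ 0.63016216 -0.25147784  0.14      ] (array([ 0.63111976, -0.25131603,  0.14088147]), np.float64(0.0012590312666978705))
[[0.8588, 0.1293, -0.4958], [-0.112, 0.9916, 0.0646], [0.5, 0.0, 0.866]]
post q=0 [[310.3, 179.9], [309.7, 175.7]] seen top ~ 312.07142857142856 176.07142857142858
head ctr [0.51639268 0.27697033 0.192     ] [np.float64(18.6), np.float64(18.3), np.float64(19.5), np.float64(17.2)]
edge angles from y: 19.586154036287667 23.44786212990931
collar [0.51589155 0.27602847 0.146     ]
```

```bash
python3 -m pendant '[0,0,4,0,0,0, 1,-1,8,0,0,0, 4,-4,8,0,0,0, 6.5,-7,8,0,0,-1, 9,-9.5,8,0,0,-2, 11.5,-12,8,0,0,-3, 14,-14.5,8,0,0,-3, 16.5,-17,8,0,0,-3]' 0 40
```

```text
t: 1.97
tcp_pos: [0.358, 0.4496, 0.3116]
ee_rot: [0.175, 0.985, 0.0, 0.0]
ft_force: [0.8, 0.4, 0.4]
opening: 0.0853
gripper_force: 0.0
```

```bash
python3 -m pendant '[2.5,-2.5,0,0,0,0, 5,-5,0,0,0,0, 7.5,-8,0,0,0,0, 10,-10.5,0,0,0,0, 12.5,-13,0,0,0,0, 14.5,-15.5,0,0,0,0, 15.97,-17.3,0,0,0,0, 15.97,-17.3,0,0,0,0]'
```

```text
t: 2.63
tcp_pos: [0.5205, 0.272, 0.3115]
ee_rot: [0.18, 0.984, -0.001, 0.001]
ft_force: [0.2, 0.0, 0.2]
opening: 0.0853
gripper_force: 0.0
```

```bash
python3 -m pendant '[0,0,0,0,0,0, 0,0,-2.5,0,0,0, 0,0,-5.5,0,0,0, 0,0,-8.5,0,0,0, 0,0,-11.5,0,0,0, 0,0,-14,0,0,0, 0,0,-15.6,0,0,0, 0,0,-15.6,0,0,0]'; python3 - <<'E'
from h import *
im=[imaging.camera(n)[:,:,::-1] for n in("scene","top")]
f=lambda im,x,y:cv2.resize(im[y-30:y+30,x-40:x+40],(400,300),interpolation=cv2.INTER_CUBIC)
cv2.imwrite("pics/pre.png",np.clip(1.3*np.hstack([f(im[0],380,200),f(im[1],169,218)]),0,255).astype(np.uint8))
print(env.get_state()["tcp_pos"])
E
```

```text
t: 3.3
tcp_pos: [0.5132, 0.2786, 0.1515]
ee_rot: [0.174, 0.985, -0.002, -0.003]
ft_force: [0.1, -0.2, -0.7]
opening: 0.0856
gripper_force: 0.0
[0.51592599 0.27934654 0.1553262 ]
```

View pics/pre.png

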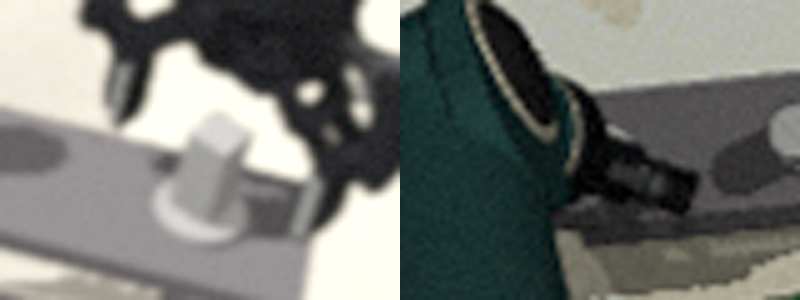

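The head at (215,160) stands between the open fingers, so I'll close on it.

```bash
python3 -m pendant '[0,0,0,0,0,0, 0,0,0,0,0,0, 0,0,0,0,0,0, 0,0,0,0,0,0, 0,0,0,0,0,0, 0,0,0,0,0,0, 0,0,0,0,0,0, 0,0,0,0,0,0]' 1 60
```

```text
t: 4.07
tcp_pos: [0.5171, 0.2781, 0.156]
ee_rot: [0.175, 0.985, 0.0, 0.0]
ft_force: [-0.9, -0.5, 5.8]
opening: 0.0196
gripper_force: 59.6
```

```bash
python3 -m pendant '[0,0,1,0,0,0, 0,0,3,0,0,0, 0,0,6,0,0,0, 0,0,9,0,0,0, 0,0,12,0,0,0, 0,0,15,0,0,0, 0,0,18,0,0,0, 0,0,21,0,0,0]'
```

```text
t: 4.73
tcp_pos: [0.5159, 0.2775, 0.3661]
ee_rot: [0.175, 0.985, -0.001, -0.001]
ft_force: [0.7, 0.7, -4.3]
opening: 0.0195
gripper_force: 59.1
```

```bash
python3 -m pendant '[0,-1,0.5,0,0,0, 0,-3,1,0,0,0, 0,-6,1,0,0,2, 0,-9,1,0,0,4, 0,-12,1,0,0,6, 0,-15,1,0,0,8, 0,-18,1,0,0,10, 0,-21,1,0,0,12.5]'
```

```text
t: 5.4
tcp_pos: [0.5153, 0.0657, 0.3736]
ee_rot: [0.066, 0.998, -0.0, -0.001]
ft_force: [0.1, -0.3, -3.8]
opening: 0.0195
gripper_force: 59.2
```

```bash
python3 -m pendant '[0,-3,0,0,0,0, 0,-6,0,0,0,0, 0,-9,0,0,0,0, 0,-12,0,0,0,0, 0,-15,0,0,0,0, 0,-18,0,0,0,0, 0,-21,0,0,0,0, 0,-24,0,0,0,0]'; python3 - <<'E'
from h import *
p=np.load("pose.npz");s=env.get_state();print(s["tcp_pos"],s["ee_rot"],s["opening"],s["joints"].round(2))
Z=p["B"][:,2];M=np.c_[-p["B"][:,0],p["B"][:,1],-Z]
print((R.from_matrix(M)*R.from_quat(s["ee_rot"]).inv()).as_rotvec(degrees=True))
print("appr",p["H"]+.181*Z-s["tcp_pos"])
E
```

```text
t: 6.07
tcp_pos: [0.5151, -0.1737, 0.3737]
ee_rot: [0.067, 0.998, 0.0, -0.001]
ft_force: [-0.3, -0.1, -4.1]
opening: 0.0195
gripper_force: 59.1
[ 0.51508221 -0.17367426  0.37367432] [ 6.72464130e-02  9.97735359e-01  2.00124180e-04 -1.42564157e-03] 0.019495490562544505 [-0.18  0.17  0.52  1.71 -0.09  1.29  1.79]
[ -3.98519096 -29.90016009   0.27420133]
appr [ 0.0253486  -0.0652387  -0.07692372]
```

```bash
python3 -m pendant '[0,-1.5,0,-0.7,-5,0, 0.5,-3,0,-1.4,-10,0, 1,-4.5,0,-2.1,-15,0.1, 1.5,-6,0,-2.8,-21,0.2, 2,-6.6,0,-3.5,-26,0.2, 2.4,-6.6,-2,-4,-29.9,0.3, 2.4,-6.6,-5,-4,-29.9,0.3, 2.4,-6.6,-6.5,-4,-29.9,0.3]'
```

```text
t: 6.73
tcp_pos: [0.5361, -0.2371, 0.3048]
ee_rot: [0.063, 0.965, -0.016, 0.256]
ft_force: [0.5, 0.8, -3.8]
opening: 0.0191
gripper_force: 59.7
```

```bash
python3 -m pendant '[0,0,0,0,0,0, 0,0,0,0,0,0, 0,0,0,0,0,0, 0,0,0,0,0,0, 0,0,0,0,0,0, 0,0,0,0,0,0, 0,0,0,0,0,0, 0,0,0,0,0,0]'; python3 - <<'E'
from h import *
p=np.load("pose.npz");B,H=p["B"],p["H"];s=env.get_state()
print("tcp in bearings mm",(B.T@(s["tcp_pos"]-H)*1e3).round(1));M=R.from_quat(s["ee_rot"]).as_matrix()
print("tool z in bearings",(B.T@M[:,2]).round(4))
im=[imaging.camera(n)[:,:,::-1] for n in("scene","top")]
tip=s["tcp_pos"]+.136*M[:,2]
print([proj(n,np.array([tip,s["tcp_pos"],H])).round(1).tolist() for n in("scene","top")])
for n,i in zip("st",im):cv2.imwrite(f"pics/raw_{n}1.png",i)
f=lambda im,x,y:cv2.resize(im[y-36:y+36,x-32:x+32],(400,450),interpolation=cv2.INTER_CUBIC)
cv2.imwrite("pics/appr.png",np.clip(1.3*np.hstack([f(im[0],160,160),f(im[1],335,185)]),0,255).astype(np.uint8))
E
```

```text
t: 7.4
tcp_pos: [0.5408, -0.238, 0.3106]
ee_rot: [0.062, 0.963, -0.017, 0.26]
ft_force: [-0.1, 0.4, -3.9]
opening: 0.0193
gripper_force: 59.8
tcp in bearings mm [  7.2   1.  192.9]
tool z in bearings [ 3.4e-03 -3.0e-04 -1.0e+00]
[[[158.7, 154.2], [169.8, 99.1], [156.3, 175.5]], [[347.4, 182.2], [354.3, 201.0], [344.8, 178.0]]]
```

View pics/appr.png

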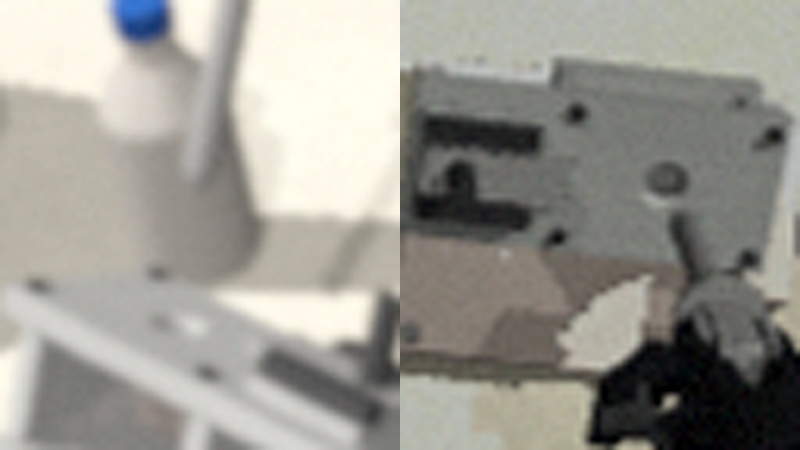

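The scene crop shows the rod tip at about (199,174), and the top crop shows it at (680,216). I'll triangulate it against the hole.

```bash
python3 - <<'E'
from h import *
p=np.load("pose.npz");B,H=p["B"],p["H"]
for a in((199,172),(199,178)):
    S=np.array(a)/6.25+[127.5,123.5];T=np.array([280,216])/6.25+[302.5,148.5]
    X,e=tri(S,T);print("tip",X,e,"bearings mm",(B.T@(X-H)*1e3).round(1))
s=env.get_state();M=R.from_quat(s["ee_rot"]).as_matrix();q=s["tcp_pos"]+.136*M[:,2];print("pred",(B.T@(q-H)*1e3).round(1))
# rod axis in scene: edge midpoints for rows, bg vs rod
g=cv2.imread("pics/raw_s1.png",0)
t=cv2.imread("pics/raw_t1.png",0)
np.set_printoptions(linewidth=200)
print(g[138:158,152:170]);print(t[176:192,338:356])
ax=np.array([q-M[:,2]*d for d in(0,.02,.04,.06)]);print(proj("scene",ax).round(1).tolist(),proj("top",ax).round(1).tolist())
E
```

```text
tip [ 0.60519778 -0.24514922  0.2009115 ] 0.0007044414946456328 bearings mm [ 8.4  2.2 65.5]
tip [ 0.60558346 -0.24565903  0.1981044 ] 0.0005219917355882674 bearings mm [ 7.4  1.7 62.8]
pred [ 7.4  0.9 56.8]
[[158 152 146 138 131 129 127 134 138 134 120 106 111 143 169 182 185 189]
 [158 152 147 139 134 128 132 135 139 132 118 102 111 145 170 178 181 184]
 [160 153 148 143 135 132 133 138 138 130 115  99 112 148 172 179 180 181]
 [158 154 148 142 138 133 134 139 138 126 110  97 108 145 170 179 180 183]
 [159 154 150 144 140 137 137 141 134 123 109  94 100 134 163 176 181 186]
 [158 155 149 144 139 136 137 139 134 119 104  91  93 124 158 174 181 184]
 [156 152 145 139 134 134 137 138 131 117 103  85  89 117 156 174 181 183]
 [147 141 135 128 126 128 135 137 128 114  98  86  85 110 150 172 179 180]
 [131 126 123 120 119 126 134 134 128 110  94  84  82 105 139 167 176 178]
 [120 116 114 113 116 126 136 135 121 106  94  84  83  96 129 160 175 177]
 [115 113 111 112 117 128 134 132 118 103  92  87  85  94 119 154 171 177]
 [114 115 113 110 117 129 134 128 116 100  86  87  89  88 113 146 1
[... 1239 characters left out ...]
 90  54  39  51  69  80  90  97  96  91  94]
 [ 95  95  96  90  94  98  94  86  49  35  50  67  79  92  92  96  95  91]
 [ 95  95  92  95  93  95  97  95  59  30  46  60  73  84  92  94  91  94]
 [ 92  96  92  96  94  93  97  98  70  37  40  52  70  82  92  94  95  93]
 [ 94  98 100  95  96  97  91  96  92  57  33  46  66  77  82  88  94  92]
 [ 93  93  95  98  96  99  95  96 100  69  35  43  61  72  81  91  92  97]
 [ 82  84  86  88  90  93  88  93  97  76  41  37  58  68  82  90  95  98]
 [ 79  79  77  78  81  82  80  78  81  83  52  29  51  66  74  83  95  95]]
[[158.7, 154.2], [160.3, 146.4], [161.9, 138.5], [163.5, 130.5]] [[347.4, 182.3], [348.3, 184.8], [349.3, 187.4], [350.2, 190.0]]
```

```bash
python3 -m pendant '[-0.35,-0.03,-0.2,0,0,0, -0.67,-0.05,-0.38,0,0,0, -0.2,-0.1,-1.2,0,0,0, 0.3,-0.18,-2.1,0,0,0, 0.8,-0.25,-2.9,0,0,0, 1.3,-0.3,-3.8,0,0,0, 1.56,-0.34,-4.28,0,0,0, 1.56,-0.34,-4.28,0,0,0]'; cat > st.py <<'E'
from h import *
p=np.load("pose.npz");B,H=p["B"],p["H"];s=env.get_state();M=R.from_quat(s["ee_rot"]).as_matrix()
print("tcp_b",(B.T@(s["tcp_pos"]-H)*1e3).round(1),"toolz_b",(B.T@M[:,2]).round(4),"F_b",(B.T@s["ft_force"]).round(1),"T",s["torque"].round(2),"open",round(s["opening"],4))
E
python3 st.py
```

```text
t: 8.17
tcp_pos: [0.5558, -0.241, 0.2659]
ee_rot: [0.062, 0.964, -0.017, 0.258]
ft_force: [0.5, 0.4, -4.2]
opening: 0.0195
gripper_force: 59.7
tcp_b [-2.000e+00 -1.000e-01  1.465e+02] toolz_b [ 2.e-04 -1.e-04 -1.e+00] F_b [-1.7  0.5 -3.8] T [ 0.11  1.03 -0.03] open 0.0195
```

```bash
python3 -m pendant '[0.2,-0.03,-0.35,0,0,0, 0.5,-0.06,-0.87,0,0,0, 0.74,-0.1,-1.3,0,0,0, 1,-0.13,-1.73,0,0,0, 1.24,-0.16,-2.16,0,0,0, 1.49,-0.2,-2.6,0,0,0, 1.49,-0.2,-2.6,0,0,0, 1.49,-0.2,-2.6,0,0,0]'; python3 st.py
```

```text
t: 8.83
tcp_pos: [0.5716, -0.2434, 0.2414]
ee_rot: [0.062, 0.964, -0.017, 0.26]
ft_force: [1.3, 0.1, -3.6]
opening: 0.0194
gripper_force: 59.7
tcp_b [ -0.4  -0.4 117.3] toolz_b [ 3.e-03 -3.e-04 -1.e+00] F_b [-0.7  0.3 -3.8] T [0.25 0.57 0.12] open 0.0194
```

```bash
python3 -m pendant '[0.25,-0.03,-0.43,0,0,0, 0.5,-0.06,-0.87,0,0,0, 0.74,-0.1,-1.3,0,0,0, 1,-0.13,-1.73,0,0,0, 1.24,-0.16,-2.16,0,0,0, 1.49,-0.2,-2.6,0,0,0, 1.74,-0.22,-3.03,0,0,0, 1.74,-0.22,-3.03,0,0,0]'; python3 st.py; python3 - <<'E'
from h import *
im=[imaging.camera(n)[:,:,::-1] for n in("scene","top")]
f=lambda im,x,y:cv2.resize(im[y-36:y+36,x-32:x+32],(400,450),interpolation=cv2.INTER_CUBIC)
cv2.imwrite("pics/ins.png",np.clip(1.3*np.hstack([f(im[0],155,180),f(im[1],340,180)]),0,255).astype(np.uint8))
E
```

```text
t: 9.5
tcp_pos: [0.5892, -0.2456, 0.2104]
ee_rot: [0.062, 0.964, -0.017, 0.26]
ft_force: [3.0, 0.3, -3.6]
opening: 0.019
gripper_force: 59.6
tcp_b [-0.6 -0.3 81.6] toolz_b [ 2.6e-03 -5.0e-04 -1.0e+00] F_b [ 0.8  0.7 -4.6] T [0.25 0.11 0.19] open 0.019
```

View pics/ins.png

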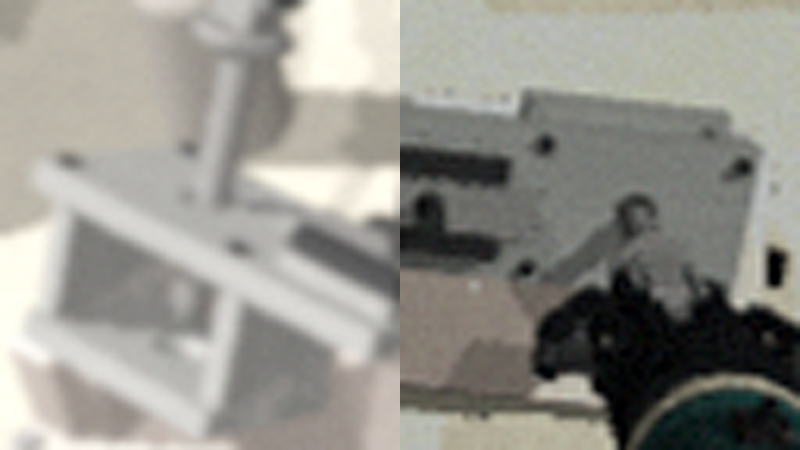

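The rod is through the upper hole, and its tip is visible between the plates at (180,310), heading for the lower hole at (185,345). Forces are small.

```bash
python3 -m pendant '[0.23,-0.03,-0.25,0,0,0, 0.42,-0.05,-0.58,0,0,0, 0.62,-0.08,-0.92,0,0,0, 0.82,-0.1,-1.27,0,0,0, 1.02,-0.13,-1.61,0,0,0, 1.22,-0.16,-1.96,0,0,0, 1.42,-0.18,-2.3,0,0,0, 1.42,-0.18,-2.3,0,0,0]'; python3 st.py
```

```text
t: 10.27
tcp_pos: [0.6029, -0.2473, 0.1873]
ee_rot: [0.062, 0.964, -0.017, 0.259]
ft_force: [0.1, -0.5, -3.2]
opening: 0.0195
gripper_force: 59.7
tcp_b [-0.1 -0.3 54.7] toolz_b [ 2.e-03 -3.e-04 -1.e+00] F_b [-1.5 -0.4 -2.8] T [0.16 0.69 0.  ] open 0.0195
```

```bash
python3 -m pendant '[0.2,-0.03,-0.35,0,0,0, 0.4,-0.05,-0.69,0,0,0, 0.6,-0.08,-1.04,0,0,0, 0.79,-0.1,-1.39,0,0,0, 0.99,-0.13,-1.73,0,0,0, 1.19,-0.15,-2.08,0,0,0, 1.39,-0.18,-2.42,0,0,0, 1.39,-0.18,-2.42,0,0,0]'; python3 st.py
```

```text
t: 10.93
tcp_pos: [0.6168, -0.2491, 0.1631]
ee_rot: [0.062, 0.964, -0.017, 0.259]
ft_force: [0.9, -0.1, -4.2]
opening: 0.0196
gripper_force: 59.7
tcp_b [-0.1 -0.2 26.7] toolz_b [ 2.1e-03 -2.0e-04 -1.0e+00] F_b [-1.3  0.  -4.1] T [0.1  0.96 0.01] open 0.0196
```

Now gently down in 1 mm rows.

```bash
python3 -m pendant '[0.05,-0.01,-0.09,0,0,0, 0.1,-0.01,-0.17,0,0,0, 0.15,-0.02,-0.26,0,0,0, 0.2,-0.03,-0.35,0,0,0, 0.25,-0.03,-0.43,0,0,0, 0.3,-0.04,-0.52,0,0,0, 0.35,-0.04,-0.6,0,0,0, 0.35,-0.04,-0.6,0,0,0]'; python3 st.py
```

```text
t: 11.6
tcp_pos: [0.6202, -0.2495, 0.1578]
ee_rot: [0.062, 0.964, -0.017, 0.26]
ft_force: [0.7, -0.1, -3.3]
opening: 0.0194
gripper_force: 59.7
tcp_b [ 0.3 -0.2 20.4] toolz_b [ 2.8e-03 -2.0e-04 -1.0e+00] F_b [-1.   0.  -3.2] T [0.14 1.01 0.  ] open 0.0194
```

```bash
python3 -m pendant '[0.04,0,-0.06,0,0,0, 0.07,-0.01,-0.13,0,0,0, 0.1,-0.01,-0.17,0,0,0, 0.13,-0.02,-0.22,0,0,0, 0.15,-0.02,-0.26,0,0,0, 0.18,-0.02,-0.3,0,0,0, 0.2,-0.03,-0.35,0,0,0, 0.2,-0.03,-0.35,0,0,0]'; python3 st.py
```

```text
t: 12.27
tcp_pos: [0.6222, -0.2499, 0.1544]
ee_rot: [0.062, 0.964, -0.017, 0.26]
ft_force: [0.1, 0.9, -3.3]
opening: 0.019
gripper_force: 59.7
tcp_b [ 0.3 -0.3 16.5] toolz_b [ 2.8e-03 -3.0e-04 -1.0e+00] F_b [-1.7  0.9 -2.9] T [ 0.11  0.99 -0.04] open 0.019
```

```bash
python3 -m pendant '[0.02,0,-0.03,0,0,0, 0.03,0,-0.06,0,0,0, 0.05,-0.01,-0.09,0,0,0, 0.06,-0.01,-0.11,0,0,0, 0.08,-0.01,-0.13,0,0,0, 0.09,-0.01,-0.15,0,0,0, 0.1,-0.01,-0.17,0,0,0, 0.1,-0.01,-0.17,0,0,0]'; python3 st.py
```

```text
t: 12.93
tcp_pos: [0.6229, -0.25, 0.1533]
ee_rot: [0.062, 0.964, -0.017, 0.26]
ft_force: [-5.5, 2.3, 3.4]
opening: 0.0193
gripper_force: 61.2
tcp_b [ 0.3 -0.3 15.2] toolz_b [ 3.2e-03  1.0e-04 -1.0e+00] F_b [-3.3  1.6  5.8] T [0.38 1.38 0.15] open 0.0193
```

Contact came at the expected height with about 9 N, so the collar is seated. Releasing partway.

```bash
python3 -m pendant '[0.02,0,-0.03,0,0,0, 0.02,0,-0.03,0,0,0, 0.02,0,-0.03,0,0,0, 0.02,0,-0.03,0,0,0, 0.02,0,-0.03,0,0,0, 0.02,0,-0.03,0,0,0, 0.02,0,-0.03,0,0,0, 0.02,0,-0.03,0,0,0]' 0.5; python3 st.py
```

```text
t: 13.6
tcp_pos: [0.6235, -0.25, 0.1525]
ee_rot: [0.062, 0.964, -0.017, 0.26]
ft_force: [-0.4, 0.6, -1.1]
opening: 0.0428
gripper_force: 0.0
tcp_b [ 0.4 -0.2 14.2] toolz_b [ 3.e-03 -3.e-04 -1.e+00] F_b [-1.   0.5 -0.7] T [0.04 0.47 0.02] open 0.0428
```

```bash
python3 -m pendant '[-0.5,0.06,0.87,0,0,0, -1,0.13,1.73,0,0,0, -1.5,0.2,2.6,0,0,0, -2,0.26,3.46,0,0,0, -2.5,0.32,4.33,0,0,0, -3,0.39,5.2,0,0,0, -3.5,0.45,6.06,0,0,0, -3.97,0.52,6.93,0,0,0]'; python3 st.py; python3 - <<'E'
from h import *
im=[imaging.camera(n)[:,:,::-1] for n in("scene","top")]
f=lambda im,x,y:cv2.resize(im[y-36:y+36,x-32:x+32],(400,450),interpolation=cv2.INTER_CUBIC)
cv2.imwrite("pics/seat.png",np.clip(1.3*np.hstack([f(im[0],165,180),f(im[1],335,180)]),0,255).astype(np.uint8))
p=np.load("pose.npz");B,H=p["B"],p["H"]
W=H+np.array([[0,0,52],[0,0,0],[0,107,50],[0,97,50]])*1e-3@B.T
for n,o in(("scene",(133,144)),("top",(303,144))):print(n,((proj(n,W)-o+.5)*6.25).round(0).tolist())
E
```

```text
t: 14.27
tcp_pos: [0.583, -0.2449, 0.2233]
ee_rot: [0.062, 0.963, -0.017, 0.26]
ft_force: [-0.3, 0.2, 0.7]
opening: 0.043
gripper_force: 0.0
tcp_b [ 0.5 -0.5 95.9] toolz_b [ 3.9e-03 -4.0e-04 -1.0e+00] F_b [0.  0.1 0.8] T [ 0.06  0.48 -0.02] open 0.043
scene [[174.0, 77.0], [149.0, 200.0], [377.0, 178.0], [357.0, 168.0]]
top [[278.0, 254.0], [264.0, 216.0], [49.0, 227.0], [70.0, 230.0]]
```

View pics/seat.png

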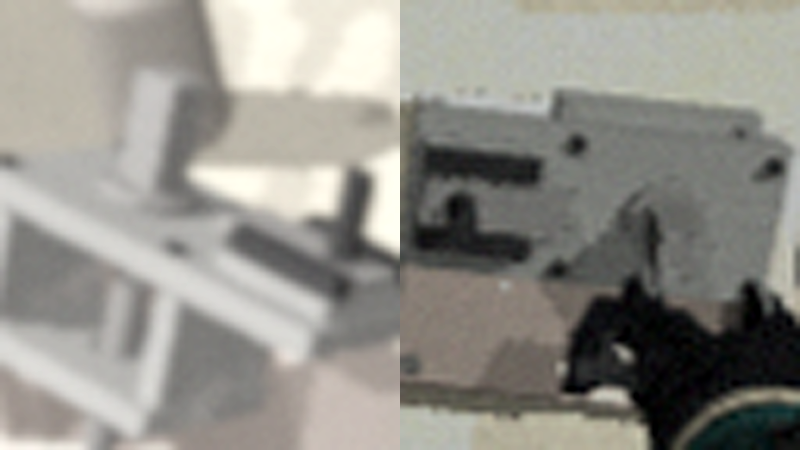

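The collar sits on the plate around (150,200) and the rod shows through below the lower plate at (100,430), so the shaft is seated. The bolt post top is at (355,170), which means the bolt is at about 0.01. I'll shut the gripper and go outboard of the post.

```bash
python3 -m pendant '[0.2,1.5,0,0,0,0, 0.45,3.5,0,0,0,0, 0.72,5.5,0,0,0,0, 0.98,7.5,0,0,0,0, 1.24,9.5,0,0,0,0, 1.5,11.5,0,0,0,0, 1.8,13.8,0,0,0,0, 1.8,13.8,0,0,0,0]' 1 40; python3 st.py
```

```text
t: 15.03
tcp_pos: [0.6022, -0.1007, 0.2213]
ee_rot: [0.058, 0.964, -0.015, 0.259]
ft_force: [-0.0, 1.1, -0.4]
opening: 0.0
gripper_force: 0.0
tcp_b [-1.00e-01  1.45e+02  9.39e+01] toolz_b [ 0.0015  0.0048 -1.    ] F_b [-0.3  1.1 -0.2] T [ 0.1   0.57 -0.03] open 0.0
```

```bash
python3 -m pendant '[0.5,-0.06,-0.87,0,0,0, 1,-0.13,-1.73,0,0,0, 1.5,-0.2,-2.6,0,0,0, 2,-0.26,-3.46,0,0,0, 2.5,-0.32,-4.33,0,0,0, 3,-0.39,-5.2,0,0,0, 3.5,-0.46,-6.1,0,0,0, 3.5,-0.46,-6.1,0,0,0]'; python3 st.py
```

```text
t: 15.7
tcp_pos: [0.6363, -0.1118, 0.1591]
ee_rot: [0.062, 0.964, -0.017, 0.259]
ft_force: [-0.3, -0.6, 0.7]
opening: -0.0
gripper_force: 0.0
tcp_b [ -0.7 138.4  22.5] toolz_b [ 6.e-04 -7.e-04 -1.e+00] F_b [ 0.1 -0.6  0.7] T [0.03 0.55 0.04] open -0.0
```

```bash
python3 -m pendant '[-0.06,-0.5,0,0,0,0, -0.13,-1,0,0,0,0, -0.2,-1.5,0,0,0,0, -0.26,-2,0,0,0,0, -0.33,-2.5,0,0,0,0, -0.39,-3,0,0,0,0, -0.46,-3.5,0,0,0,0, -0.52,-4,0,0,0,0]'; python3 st.py
```

```text
t: 16.37
tcp_pos: [0.6316, -0.1516, 0.1611]
ee_rot: [0.062, 0.964, -0.017, 0.26]
ft_force: [-1.0, 1.9, 1.3]
opening: -0.0001
gripper_force: 1.3
tcp_b [ 0.7 98.4 24. ] toolz_b [ 3.3e-03  2.0e-04 -1.0e+00] F_b [-0.4  1.7  1.7] T [0.45 0.46 0.26] open -0.0001
```

```bash
python3 -m pendant '[-0.01,-0.1,0,0,0,0, -0.03,-0.2,0,0,0,0, -0.04,-0.3,0,0,0,0, -0.05,-0.4,0,0,0,0, -0.06,-0.5,0,0,0,0, -0.08,-0.6,0,0,0,0, -0.08,-0.6,0,0,0,0, -0.08,-0.6,0,0,0,0]'; python3 st.py
```

```text
t: 17.03
tcp_pos: [0.6307, -0.1575, 0.1608]
ee_rot: [0.062, 0.964, -0.017, 0.26]
ft_force: [0.9, 1.6, 1.0]
opening: -0.0001
gripper_force: 0.8
tcp_b [ 0.4 92.4 23.7] toolz_b [ 3.e-03 -6.e-04 -1.e+00] F_b [1.1 1.7 0.6] T [0.32 0.28 0.2 ] open -0.0001
```

Pushing at about 2 N, as specified. Continuing slowly to the stop.

```bash
python3 -m pendant '[-0.01,-0.1,0,0,0,0, -0.03,-0.2,0,0,0,0, -0.04,-0.3,0,0,0,0, -0.05,-0.4,0,0,0,0, -0.06,-0.5,0,0,0,0, -0.06,-0.5,0,0,0,0, -0.06,-0.5,0,0,0,0, -0.06,-0.5,0,0,0,0]'; python3 st.py
```

```text
t: 17.7
tcp_pos: [0.6302, -0.162, 0.1608]
ee_rot: [0.062, 0.964, -0.017, 0.26]
ft_force: [0.6, 3.3, 2.1]
opening: 0.0001
gripper_force: 1.9
tcp_b [ 0.5 87.9 23.7] toolz_b [ 2.9e-03  2.0e-04 -1.0e+00] F_b [1.2 3.4 1.7] T [0.72 0.25 0.39] open 0.0001
```

```bash
python3 -m pendant '[-0.01,-0.05,0,0,0,0, -0.01,-0.1,0,0,0,0, -0.02,-0.15,0,0,0,0, -0.03,-0.2,0,0,0,0, -0.03,-0.25,0,0,0,0, -0.04,-0.3,0,0,0,0, -0.04,-0.3,0,0,0,0, -0.04,-0.3,0,0,0,0]'; python3 st.py
```

```text
t: 18.37
tcp_pos: [0.6301, -0.1621, 0.1608]
ee_rot: [0.06, 0.964, -0.015, 0.259]
ft_force: [0.9, 9.5, 3.4]
opening: -0.0001
gripper_force: 4.6
tcp_b [ 0.4 87.7 23.7] toolz_b [ 0.0018  0.0044 -1.    ] F_b [1.4 9.5 3.2] T [1.63 0.07 0.95] open -0.0001
```

It stopped at 87.7 mm, where the stop should be, and the force is rising, so the bolt is home. Backing off and checking.

```bash
python3 -m pendant '[0.06,0.5,0,0,0,0, 0.26,2,0,0,0,0, 0.4,3,0,0,0,0, -0.6,3.1,1.7,0,0,0, -2.1,3.3,4.3,0,0,0, -4,3.5,7.6,0,0,0, -6,4,11,0,0,0, -8,7,12,0,0,0]'; python3 -m pendant '[-1,3,0,0,0,0, -2,6,0,0,0,0, -3,9,0,0,0,0, -3,11,0,0,0,0, -3,11,0,0,0,0, -3,11,0,0,0,0, -3,11,0,0,0,0, -3,11,0,0,0,0]'; python3 - <<'E'
from h import *
im=[imaging.camera(n)[:,:,::-1] for n in("scene","top")]
f=lambda im,x,y:cv2.resize(im[y-36:y+36,x-32:x+32],(400,450),interpolation=cv2.INTER_CUBIC)
a=np.hstack([f(im[0],165,180),f(im[1],335,180)])
cv2.imwrite("pics/end.png",np.clip(1.3*a,0,255).astype(np.uint8))
p=np.load("pose.npz");B,H=p["B"],p["H"]
W=H+np.array([[0,0,52],[0,67,50]])*1e-3@B.T
for n,o in(("scene",(133,144)),("top",(303,144))):print(n,((proj(n,W)-o+.5)*6.25).round(0).tolist())
E
```

```text
t: 19.03
tcp_pos: [0.5586, -0.1117, 0.2795]
ee_rot: [0.066, 0.963, -0.018, 0.262]
ft_force: [0.9, 0.2, 0.5]
opening: 0.0001
gripper_force: 0.0
t: 19.7
tcp_pos: [0.5283, 0.0019, 0.2755]
ee_rot: [0.063, 0.964, -0.017, 0.258]
ft_force: [0.2, -0.8, -0.4]
opening: -0.0
gripper_force: 0.0
scene [[174.0, 77.0], [298.0, 141.0]]
top [[278.0, 254.0], [134.0, 237.0]]
```

View pics/end.png

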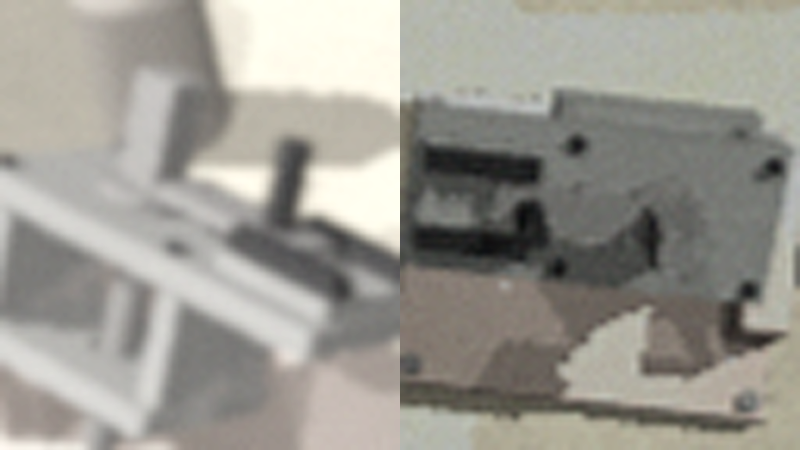

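The post top is at (293,143), against a predicted home position of (298,141). The tongue lies over the collar and the shaft is still seated.

```bash
python3 -c "
from workcell import env
print(env.close_job())"
```

```text
the job is handed in; nothing more can be done
None
```

The shaft was lowered through both bearing holes until its collar sat on the upper plate, and the bolt was pushed home over it. The job was handed in at about 20 s; the plunger and the other bench items were never touched on purpose, though I took no final picture of the rest of the bench.

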